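Prop the mossy slab and open the cleaner

ROBOT

A 7-joint arm with a two-finger parallel gripper is mounted at the origin on the work surface. World frame = base frame: x ahead of the robot, y to its left, z up, the work surface at z = 0. Lengths are in m, angles in rad, forces in N, time in s.
With the tool pointing down it reaches from about 0.425 to 0.925 m from the base axis. Payload 6.8 kg.
Tool frame: the origin (TCP) lies midway between the tips of the shut fingers; the grasp point (between the pads) lies 19 mm behind it (grip_point_offset is the distance from the TCP to the grasp point, in m); y points along the fingers, x is the direction in which the jaws open and shut, and the axes are right-handed (so a half turn about y gives the same grasp; the last joint's range is limited). The gripper opens to 85 mm and grips with 20 to 120 N. Pads are 22 mm wide; open, the fingers measure 114 mm over their backs; the gripper's body (76 mm by 85 mm) begins 54 mm behind the grasp point. The pads swing forward as they close: fully open they stand 13 mm farther back than shut.
Start: joints at [1.202, 0.477, 0.022, 1.555, -0.011, 1.109, -0.083], TCP at [0.174, -0.652, 0.231] pointing down, gripper open.
Joint ranges: [-2.96, 2.96], [-0.34, 2.1], [-1.41, 1.46], [0.24, 2.44], [-1.37, 4.51], [0.17, 1.92], [-2.96, 2.96]. Speed limits (rad/s): [2.39, 2.39, 3.14, 3.14, 3.14, 3.14, 3.14].

INTERFACE

Orientations are given as a unit quaternion [w, x, y, z].
In Python, from station import get_obs, read_camera, hand_in, grip_point_offset gives the robot as it stands.
- The arm moves only by the tool play_rows, never from a script. Its argument "increments" is a list of rows, each a list of 2 entries, a list of its own where there are three numbers: the shift along the tool's x, y, z in m, then the turn, a rotation vector about the tool's x, y, z in degrees. In form: [[[tx, ty, tz], [ax, ay, az]], ...]. A call has 1 to 20 rows; each row shifts and turns the commanded pose from where the row before left it, along the tool's axes as they then stand; what a row does not reach is not made up. A row lasts 1/12 s, in which the tool goes at most 41.7 mm and 7.16 degrees, less where a joint would pass 70% of its speed; a pose out of reach is approached as far as the arm can. A call with a gripper value outside its range is refused whole. "gripper" is the finger opening in m, from 0 to 0.0854, set as the call begins (left out, the last holds). The fingers move at their own pace and stop on an object; "grip_force" is the grip in N (left out, the last holds). Time passes only in rows, so rows that do not move let the fingers close. It gives the time, the measured TCP pose, the force and the opening at its end, in the units of the state.
- get_obs(): the state, without advancing time (a new reading comes with each control period).
- read_camera(name): name is "scene" or "side" or "wrist"; returns a dict with "color" (400x640x3 uint8, red, green, blue), "range_z" (400x640 float32, m along the optical axis (not along the pixel's ray), 0 where there is no reading), "intrinsics" (3x3 intrinsics, pixels), "dist_coeffs" ([k1, k2, p1, p2, k3] as OpenCV has them; the pictures are not rectified), "R" (3x3) and "t" (3): a world point X has camera coordinates R X + t; the wrist camera has in their place "hand_eye" (4x4, takes a point from camera to tool coordinates, whose origin is the TCP and whose axes are the tool frame's). Camera axes: x right, y down, z forward; pixel columns grow to the right and rows downward; lengths in m; the calibration is good to about 2 mm. A picture is of the moment at which its call begins: read the wrist's pose just before it.
- hand_in(): hands the job in, once; it reports no verdict.
The state is a dict: "t": time; "q": joint angles; "joint_vel": joint speeds; "joint_torque": joint torques, N m; "eef_pos": TCP position; "tool_rot": TCP orientation; "contact_force": force on the tool from outside, world axes, zero at the start; "torque": the same for the moment, N m; "gripper_width": opening from 0.0 (shut) to 1.0 (fully open).
Only numpy, scipy, OpenCV 4.12 (cv2) and the standard library are available. Lean on these libraries where they do the work, as an engineer would, in place of code of your own. Each camera call takes 0.05 s, during which the arm holds its last target. There are 200 camera calls.

TASK

Get the mossy slab ready for cleaning: take it out of its stand without dropping it and lean it, foot on the shelf and clear of the stand, against the pot rack at a steady slant (roughly 10 to 35 degrees from upright), then let it go. Then open the cleaner jug: press the red safety cap down, twist it about a quarter turn anti-clockwise, lift it off and finish while still holding it upright over the jug's mouth, about 5 cm clear of it. Leave the hand fork, bike pump and tin where they are.

Things in the scene. Friction and masses are not known exactly. Their poses are not given: they have to be found in the camera images.
- slab_center (a point): centre of the loose grey concrete slab with moss stains: 110 wide (its x axis) x 12 thick (its y axis) x 170 mm tall (its z axis), about 0.45 kg. It stands upright on a short edge in the slot of its stand, its underside 10 mm above the shelf, so this point is 95 mm above the shelf at the start.
- slab: the same grey slab; origin at the centre of its underside (the short edge it stands on), axes as slab_center.
- stand: fixed brown wooden block, 130 (x) x 70 (y) x 30 mm high, origin at the centre of its underside; a 16 mm wide, 20 mm deep slot runs along its x axis through its middle and holds the slab's foot.
- rack: fixed pale wooden rack, 300 long (its x axis) x 150 wide (y) mm, with two long side rails 15 mm thick and 70 mm high, vertical outside faces at y = -75 and +75 mm; origin at the centre of its underside. Three terracotta pots, 76 mm in diameter, lie fixed between the rails along the middle, tops 85 mm above the shelf.
- rack_edge (a point): middle of the top outer edge of the rack's -y side rail (the side towards the stand and jug), 70 mm above the shelf; the rail runs along x, and the rack's body lies towards +y.
- cap_center (a point): centre (half-way up) of the loose red ribbed safety cap of the jug: 48 mm across the ribs, 32 mm tall, axis z up, 30 g, top 177 mm above the shelf at the start. Its x axis is parallel to the jug's at the start. It opens as told under cap.
- cap: the red cap; origin at the centre of its underside. A spring lifts it against a catch: press it down 5 to 7 mm (8 to 10 N; rigid stop at 8 mm), keep it down while turning it anti-clockwise seen from above (clockwise is blocked). Past about 45 degrees it stays unlatched; from 55 to 130 degrees it lifts straight off; a stop comes at about 138.
- jug_mouth (a point): centre of the top of the jug's neck, 155 mm above the shelf, hidden under the cap (6 mm below the cap's centre at the start); axes as jug.
- jug: fixed white plastic jug with a green label, 80 (x) x 104 (y) mm, clamped in a steel cradle of 110 x 124 mm; origin at the centre of its underside. The body ends 116 mm above the shelf, a cone goes on to 126 mm and the neck (27 mm thick) stands above that; the cap's lower rim is 145 mm above the shelf.
- fork: loose hand fork, wooden handle and steel tines, 240 x 72 x 26 mm, lying along its x axis; leave alone.
- pump: loose blue bike pump lying along its y axis, 255 mm long, T handle 95 mm wide, 34 mm high; leave alone.
- tin: loose closed aluminium tin, 79 x 94 x 54 mm; origin at the centre of its underside; leave alone.
Mind the look-alikes: they are no part of the job. Of the things that look like the jug, take the one that is farthest from the robot's base at the start.

How it is judged:
By the outcome, as a careful person would: the job done as asked, in the order asked, and still so for the second after the job is handed in, while the arm keeps its last pose, push and grip.
It also fails if it takes over 51 s, if anything falls off the work surface, if the arm or the gripper's body presses on something with over 40 N, if the wrist force passes 120 N, or if a joint passes its speed limit or range.

## Working session

There is one attempt and no reset: what is moved stays moved. The work goes in short steps, Python scripts to look and compute and a tool call to move; the robot and the scene stay as the last step left them, time stands still between calls to the robot, and variables do not carry over. Pictures are saved under pics/ and viewed, about 8 in all and at most 12, crops included, and the job is handed in when it is done.

Besides the shell and the picture viewer there is one more tool, called after "Request:" as name([rows], argument=value, ...), one row to a line, values as JSON. play_rows: Moves the arm, as the interface text tells. Its arguments: {"type":"object","properties":{"increments":{"type":"array","items":{"type":"array"}},"gripper":{"type":"number"},"grip_force":{"type":"number"}},"required":["increments"]}

```bash
mkdir -p pics; ls; python3 - <<'E'
from station import *
import cv2,numpy as np
o=get_obs();print({k:np.round(v,3).tolist() for k,v in o.items()},grip_point_offset)
for n in ['scene','side']:
    c=read_camera(n);np.savez(f'pics/{n}0.npz',**c)
    cv2.imwrite(f'pics/{n}0.png',cv2.cvtColor(c['color'],cv2.COLOR_RGB2BGR))
    print(n,c['intrinsics'],c['dist_coeffs'],c['R'],c['t'])
E
```

```text
pics
{'t': 0.0, 'q': [1.202, 0.478, 0.022, 1.556, -0.012, 1.109, -0.083], 'joint_vel': [-0.0, 0.001, 0.001, 0.0, -0.001, 0.002, -0.002], 'joint_torque': [-0.0, -59.646, 1.608, -28.12, 0.012, 0.009, -0.0], 'eef_pos': [0.174, -0.652, 0.23], 'tool_rot': [0.561, -0.56, 0.431, -0.43], 'contact_force': [-0.458, 0.248, -0.318], 'torque': [-0.011, 0.042, -0.055], 'gripper_width': 1.003} 0.0187
scene [[511.75881838   0.         321.1361059 ]
 [  0.         511.75881838 206.84936301]
 [  0.           0.           1.        ]] [-0.14294445  0.          0.          0.          0.        ] [[ 0.87244024  0.48866905 -0.00711271]
 [ 0.264507   -0.48437274 -0.83391792]
 [-0.41095508  0.72566219 -0.55184265]] [-0.49162233 -0.00383397  1.55979421]
side [[490.56041677   0.         313.07112231]
 [  0.         490.56041677 204.15272811]
 [  0.           0.           1.        ]] [-0.047935  0.        0.        0.        0.      ] [[-0.68966585 -0.72405546  0.01023237]
 [-0.50407092  0.4698889  -0.72464953]
 [ 0.51987837 -0.50492387 -0.68904163]] [0.43060915 0.33805612 1.13473365]
```

View pics/scene0.png

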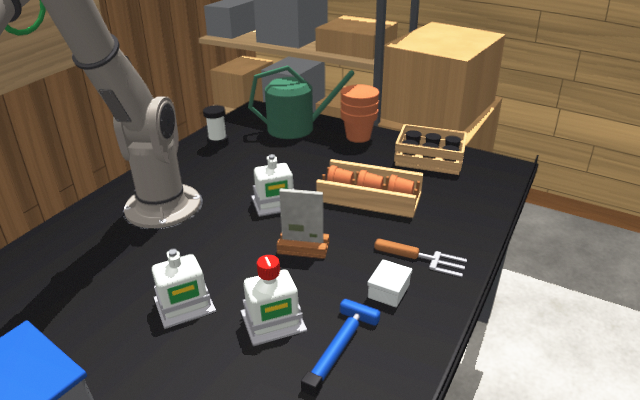

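View pics/side0.png

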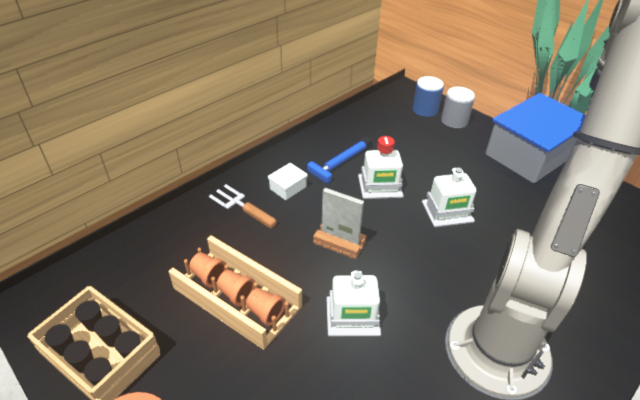

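The capped jug is at scene (268,268) and side (386,145). The slab in its stand is at scene (302,220), and the pot rack at (370,187). The two other jugs, at (180,285) and (273,187), have no cap. Next I turn the depth into a top-down map.

```bash
cat > h.py <<'E'
import numpy as np,cv2
from station import *
def cloud(c,T=None):
    h,w=c['range_z'].shape
    u,v=np.meshgrid(np.arange(w),np.arange(h))
    p=cv2.undistortPoints(np.stack([u,v],-1).reshape(-1,1,2).astype(np.float64),c['intrinsics'],c['dist_coeffs'])[:,0]
    z=c['range_z'].reshape(-1).astype(float)
    P=np.c_[p*z[:,None],z]
    if T is None: W=(P-c['t'])@c['R']
    else: W=P@T[:3,:3].T+T[:3,3]
    W[z<=0]=np.nan
    return W.reshape(h,w,3)
def load(n): return dict(np.load(n))
E
python3 - <<'E'
from h import *
pts=[];col=[]
for n in ['scene','side']:
    c=load(f'pics/{n}0.npz');W=cloud(c).reshape(-1,3);pts.append(W);col.append(c['color'].reshape(-1,3))
    C=cloud(c)
    q={'scene':{'slab':(302,215),'cap':(268,264),'j2':(173,257),'j3':(271,160),'rack':(370,170)},'side':{'slab':(343,215),'cap':(386,142),'j2':(457,172),'j3':(357,276)}}[n]
    for k,(u,v) in q.items(): print(n,k,np.round(C[v,u],3))
    t=W[np.isfinite(W[:,2])];m=abs(t[:,2])<.02;print('table z',np.median(t[m,2]))
P=np.vstack(pts);K=np.vstack(col);ok=np.isfinite(P[:,0])&(P[:,2]>-.02)&(P[:,2]<.25);P,K=P[ok],K[ok]
i=np.argsort(P[:,2]);P,K=P[i],K[i]
# x up, y left ; x .1...0.95 ; y -.6...5 ; 
s=700
img=np.zeros((595,770,3),np.uint8)
r=((0.95-P[:,0])*s).astype(int);cc=((0.55-P[:,1])*s).astype(int)
g=(r>=0)&(r<595)&(cc>=0)&(cc<770)
img[r[g],cc[g]]=K[g][:,::-1]
cv2.imwrite('pics/top.png',img)
E
```

```text
scene slab [0.494 0.025 0.112]
scene cap [ 0.576 -0.243  0.179]
scene j2 [ 0.366 -0.305  0.158]
scene j3 [0.304 0.169 0.155]
scene rack [0.512 0.409 0.06 ]
table z 0.0008822660172219106
side slab [0.478 0.033 0.116]
side cap [ 0.56  -0.227  0.178]
side j2 [ 0.351 -0.288  0.159]
side j3 [0.293 0.184 0.163]
table z 2.678609818754151e-05
```

View pics/top.png

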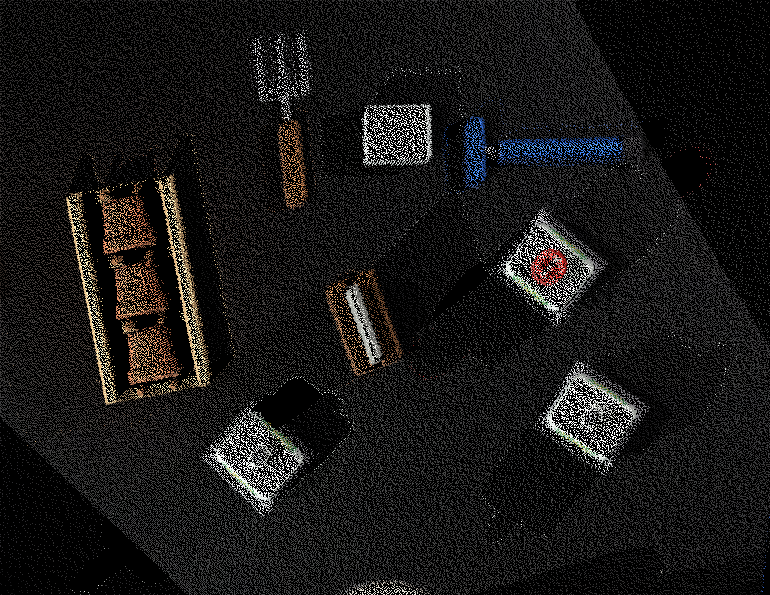

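The top map shows the slab at (363,325), running between (350,288) and (378,362). The stand surrounds it, the rack rail facing it runs from (170,178) to (208,385), and the cap is at (550,267). Now I fit exact poses.

```bash
python3 - <<'E'
from h import *
cl={}
for n in ['scene','side']:
    c=load(f'pics/{n}0.npz');W=cloud(c).reshape(-1,3);K=c['color'].reshape(-1,3).astype(int)
    ok=np.isfinite(W[:,0]);cl[n]=(W[ok],K[ok])
def rect(P):
    (cx,cy),(w,h),a=cv2.minAreaRect((P*1000).astype(np.float32));return np.round([cx,cy,w,h,a],1)
allS=[]
for n,(W,K) in cl.items():
    near=(abs(W[:,0]-.488)<.08)&(abs(W[:,1]-.03)<.08)
    m=near&(W[:,2]>.05)&(W[:,2]<.2)
    S=W[m];c0=np.median(S,0);S=S[np.linalg.norm(S-c0,axis=1)<.12]
    # face line fit in xy
    f=S[(S[:,2]>.05)&(S[:,2]<.165)]
    vx,vy,x0,y0=cv2.fitLine(f[:,:2].astype(np.float32),cv2.DIST_HUBER,0,.002,.001).ravel()
    d=np.array([vx,vy]);s=(f[:,:2]-[x0,y0])@d;r=(f[:,:2]-[x0,y0])@[-vy,vx]
    print(n,'slab face line',np.round([x0,y0,np.degrees(np.arctan2(vy,vx))],4),'mid along',np.percentile(s,[1,99]),'res',r.std(),'zmax',np.percentile(S[:,2],99.5))
    mid=np.array([x0,y0])+d*np.mean(np.percentile(s,[1,99]));print('  face mid',mid)
    top=S[S[:,2]>.172];print('  top pts',len(top),top.mean(0)[:2] if len(top) else None, rect(top[:,:2]) if len(top)>5 else '')
    m=near&(W[:,2]>.02)&(W[:,2]<.035)&(K[:,0]>K[:,2]+25);print('  stand top',m.sum(),rect(W[m][:,:2]))
    # cap
    m=(abs(W[:,0]-.567)<.06)&(abs(W[:,1]+.235)<.06)&(W[:,2]>.14)&(K[:,0]>K[:,1]+60);C=W[m]
    print('  cap n',len(C),'z',np.percentile(C[:,2],[1,99]),'top', rect(C[C[:,2]>.172][:,:2]),C[C[:,2]>.172][:,2].mean())
    m=(abs(W[:,0]-.567)<.1)&(abs(W[:,1]+.235)<.1)&(W[:,2]>.108)&(W[:,2]<.122);print('  jug shoulder',rect(W[m][:,:2]))
    # rack rail: 
    x=np.array([.95-178/700,.55-170/700]);y=np.array([.95-385/700,.55-208/700]);mid=(x+y)/2;d=(y-x)/np.linalg.norm(y-x);L=np.linalg.norm(x-y)
    s=(W[:,:2]-mid)@d;r=(W[:,:2]-mid)@[-d[1],d[0]]
    m=(abs(s)<L/2+.03)&(abs(r)<.025)&(W[:,2]>.064)&(W[:,2]<.076);R=W[m];print('  rail',len(R),R[:,2].mean(),rect(R[:,:2]),cv2.boxPoints(cv2.minAreaRect((R[:,:2]*1000).astype(np.float32))).round(0).tolist())
E
```

```text
scene slab face line [ 0.4848  0.0234 19.8359] mid along [-0.04656206  0.06174182] res 0.0023792665178146914 zmax 0.1831862050435888
  face mid [0.49196314 0.0259956 ]
  top pts 242 [0.49159856 0.02788484] [491.1  29.6 108.   20.7  20. ]
  stand top 512 [491.8  29.6 131.1  75.5  20.3]
  cap n 466 z [0.14715081 0.18039257] top [ 570.6 -236.3   46.    47.3   79.5] 0.1773929620737976
  jug shoulder [ 571.  -236.6  103.4   81.8   49.9]
  rail 480 0.06997139181766848 [551.1 286.2 298.2  28.4  10.4] [[402.0, 273.0], [407.0, 245.0], [700.0, 299.0], [695.0, 327.0]]
side slab face line [ 0.485   0.0362 19.649 ] mid along [-0.05785996  0.05041244] res 0.002054366502244106 zmax 0.18209501488703664
  face mid [0.48145596 0.03492661]
  top pts 215 [0.48159912 0.03188276] [484.1  30.9 109.8  19.2  21.5]
  stand top 524 [484.8  32.1 131.4  72.2  20.3]
  cap n 224 z [0.14713559 0.17990602] top [ 565.9 -233.3   43.8   51.5   24.5] 0.17631234560648362
  jug shoulder [ 564.4 -231.9  100.1   83.    49.3]
  rail 635 0.06847366909958222 [545.3 286.9 301.   18.3  10.7] [[396.0, 268.0], [399.0, 250.0], [695.0, 306.0], [691.0, 324.0]]
```

```bash
cat >> h.py <<'E'
from scipy.spatial.transform import Rotation as Ro
from scipy.linalg import logm,expm
def T_of(p,R): T=np.eye(4);T[:3,:3]=R;T[:3,3]=p;return T
def cur(o=None):
    o=o or get_obs();q=o['tool_rot'];return T_of(o['eef_pos'],Ro.from_quat([q[1],q[2],q[3],q[0]]).as_matrix())
def down(yaw,tilt_axis=None,tilt=0):
    """tool y down, tool x at world angle yaw (deg); then tilt (deg) about a world axis"""
    a=np.radians(yaw);x=np.array([np.cos(a),np.sin(a),0]);y=np.array([0,0,-1.]);R=np.c_[x,y,np.cross(x,y)]
    return R if tilt_axis is None else Ro.from_rotvec(np.radians(tilt)*np.asarray(tilt_axis)).as_matrix()@R
def step(A,B,n):
    D=np.real(expm(np.real(logm(np.linalg.inv(A)@B))/n))
    r=Ro.from_matrix(D[:3,:3]).as_rotvec(degrees=True)
    print('row x%d'%n,[D[:3,3].round(5).tolist(),r.round(3).tolist()],'|mm %.1f deg %.2f'%(1e3*np.linalg.norm(D[:3,3]),np.linalg.norm(r)))
def grab(name,f):
    T=cur();c=read_camera(name)
    if name=='wrist': c['T']=T@c['hand_eye']
    np.savez(f'pics/{f}.npz',**c);cv2.imwrite(f'pics/{f}.png',cv2.cvtColor(c['color'],cv2.COLOR_RGB2BGR));return c
E
python3 - <<'E'
from h import *
T=cur();print(T.round(3))
yaw=np.degrees(np.arctan2(T[1,0],T[0,0]));print(yaw)
for y in (110,-70): step(T,T_of([.46,.0,.33],down(y)),20)
c=read_camera('wrist');print(c['hand_eye'].round(3),c['intrinsics'].round(0))
E
```

```text
[[ 0.258 -0.001  0.966  0.174]
 [-0.966  0.002  0.258 -0.652]
 [-0.002 -1.    -0.     0.23 ]
 [ 0.     0.     0.     1.   ]]
-75.05674263234683
row x20 [[-0.03879, -0.00493, -0.03805], [0.007, 8.747, 0.0]] |mm 54.6 deg 8.75
row x20 [[-0.02685, -0.00496, 0.02338], [0.0, -0.253, -0.005]] |mm 35.9 deg 0.25
[[ 1.     0.001 -0.001  0.   ]
 [ 0.001 -0.26   0.966 -0.142]
 [ 0.001 -0.966 -0.26   0.065]
 [ 0.     0.     0.     1.   ]] [[315.   0. 320.]
 [  0. 315. 204.]
 [  0.   0.   1.]]
```

```bash
python3 - <<'E'
from h import *
step(cur(),T_of([.488,.031,.30],down(-70)),20)
E
```

```text
row x20 [[-0.02792, -0.00345, 0.02517], [0.0, -0.253, -0.004]] |mm 37.7 deg 0.25
```

Request:
play_rows([
  [[-0.0279,-0.0035,0.0252],[0,-0.253,0]],
  [[-0.0279,-0.0035,0.0252],[0,-0.253,0]],
  [[-0.0279,-0.0035,0.0252],[0,-0.253,0]],
  [[-0.0279,-0.0035,0.0252],[0,-0.253,0]],
  [[-0.0279,-0.0035,0.0252],[0,-0.253,0]],
  [[-0.0279,-0.0035,0.0252],[0,-0.253,0]],
  [[-0.0279,-0.0035,0.0252],[0,-0.253,0]],
  [[-0.0279,-0.0035,0.0252],[0,-0.253,0]],
  [[-0.0279,-0.0035,0.0252],[0,-0.253,0]],
  [[-0.0279,-0.0035,0.0252],[0,-0.253,0]],
  [[-0.0279,-0.0035,0.0252],[0,-0.253,0]],
  [[-0.0279,-0.0035,0.0252],[0,-0.253,0]],
  [[-0.0279,-0.0035,0.0252],[0,-0.253,0]],
  [[-0.0279,-0.0035,0.0252],[0,-0.253,0]],
  [[-0.0279,-0.0035,0.0252],[0,-0.253,0]],
  [[-0.0279,-0.0035,0.0252],[0,-0.253,0]],
  [[-0.0279,-0.0035,0.0252],[0,-0.253,0]],
  [[-0.0279,-0.0035,0.0252],[0,-0.253,0]],
  [[-0.0279,-0.0035,0.0252],[0,-0.253,0]],
  [[-0.0279,-0.0035,0.0252],[0,-0.253,0]],
])

```text
t: 1.82
eef_pos: [0.4889, 0.0321, 0.3015]
tool_rot: [-0.579, 0.579, -0.405, 0.406]
contact_force: [0.4, -0.7, 0.2]
gripper_width: 1.002
```

Request:
play_rows([
  [[0,0,0],[0,0,0]],
  [[0,0,0],[0,0,0]],
  [[0,0,0],[0,0,0]],
])

```text
t: 2.07
eef_pos: [0.4883, 0.03, 0.3009]
tool_rot: [-0.579, 0.58, -0.406, 0.405]
contact_force: [-0.5, -0.4, 0.4]
gripper_width: 0.999
```

```bash
python3 - <<'E'
from h import *
o=get_obs();print(o['t'],o['q'],cur(o).round(4))
c=grab('wrist','w1')
E
```

```text
2.0667 [ 0.30657796  0.14460788 -0.54415777  1.86880089  0.08203402  1.15119259
 -1.48813913] [[ 3.421e-01 -1.000e-03  9.397e-01  4.883e-01]
 [-9.397e-01 -5.000e-04  3.421e-01  3.000e-02]
 [ 1.000e-04 -1.000e+00 -1.100e-03  3.009e-01]
 [ 0.000e+00  0.000e+00  0.000e+00  1.000e+00]]
```

View pics/w1.png

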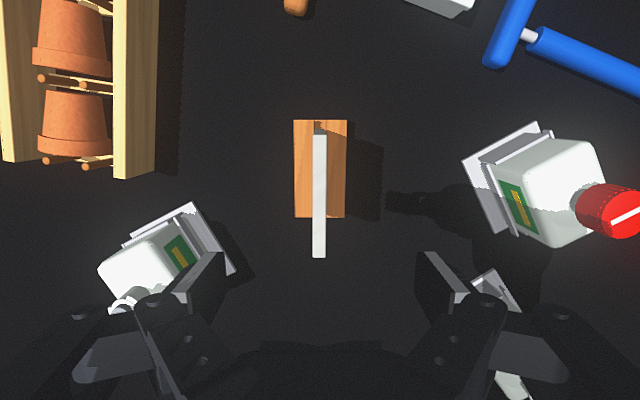

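The wrist view has the slab top as a vertical bar at x≈319, y 135–258, parallel to the fingers. The rack rail is at x≈135 and the cap at (610,210). I measure them in the wrist cloud.

```bash
python3 - <<'E'
from h import *
c=load('pics/w1.npz');W=cloud(c,c['T']);K=c['color'].astype(int)
def rect(P):
    (cx,cy),(w,h),a=cv2.minAreaRect((P*1000).astype(np.float32));return np.round([cx,cy,w,h,a],1)
S=W[100:262,300:340].reshape(-1,3);S=S[(S[:,2]>.172)&(S[:,2]<.19)];print('slab top',len(S),S.mean(0).round(4),rect(S[:,:2]))
S=W[100:230,285:355].reshape(-1,3);S=S[(S[:,2]>.024)&(S[:,2]<.036)];print('stand',len(S),np.median(S,0),rect(S[:,:2]))
S=W[:180,100:175].reshape(-1,3);S=S[(S[:,2]>.062)&(S[:,2]<.078)];print('rail',len(S),S[:,2].mean(),rect(S[:,:2]))
# outer edge: per-row max col of rail top
f=cv2.boxPoints(cv2.minAreaRect((S[:,:2]*1000).astype(np.float32)));print(f.round(0).tolist())
m=(K[...,0]>K[...,1]+60)&(W[...,2]>.14)&(np.arange(640)>550);C=W[m];print('cap',C[:,2].min(),C[:,2].max(),rect(C[C[:,2]>.173][:,:2]))
T=W[300:][np.isfinite(W[300:,:,0])];t=W.reshape(-1,3);t=t[abs(t[:,2])<.015];print('table',np.median(t[:,2]))
E
```

```text
slab top 1676 [0.4901 0.0311 0.1793] [487.1  29.8 109.6  11.3  19.7]
stand 3683 [0.49223228 0.03085025 0.0293561 ] [487.8  30.  129.6  68.2  20. ]
rail 2917 0.06861571882274269 [498.8 276.4 197.8  17.5  10.8]
[[400.0, 266.0], [403.0, 249.0], [598.0, 286.0], [594.0, 304.0]]
cap 0.14445678006722135 0.1780474622745732 [ 565.2 -230.4   45.6   36.    34.4]
table -0.0006553108974679256
```

Request:
play_rows([
  [[0,0.02,0],[0,0,0]],
  [[0,0.03,0],[0,0,0]],
  [[0,0.03,0],[0,0,0]],
  [[0,0.03,0],[0,0,0]],
  [[0,0.025,0],[0,0,0]],
  [[0,0.02,-0.001],[0,0,0]],
  [[0,0.015,0],[0,0,0]],
  [[0,0,0],[0,0,0]],
])

```text
t: 2.78
eef_pos: [0.4851, 0.0279, 0.1284]
tool_rot: [-0.577, 0.58, -0.408, 0.405]
contact_force: [0.3, -0.3, -0.4]
gripper_width: 0.996
```

Request:
play_rows([
  [[0,0,0],[0,0,0]],
  [[0,0,0],[0,0,0]],
  [[0,0,0],[0,0,0]],
  [[0,0,0],[0,0,0]],
  [[0,0,0],[0,0,0]],
  [[0,0,0],[0,0,0]],
  [[0,0,0],[0,0,0]],
  [[0,0,0],[0,0,0]],
  [[0,0,0],[0,0,0]],
  [[0,0,0],[0,0,0]],
], gripper=0, grip_force=60)

```text
t: 3.62
eef_pos: [0.4884, 0.0303, 0.132]
tool_rot: [0.58, -0.579, 0.405, -0.406]
contact_force: [-1.3, -0.8, 5.9]
gripper_width: 0.13
```

Request:
play_rows([
  [[0,-0.008,0],[0,0,0]],
  [[0,-0.012,0],[0,0,0]],
  [[0,-0.012,0],[0,0,0]],
  [[0,-0.012,0],[0,0,0]],
  [[0,-0.012,0],[0,0,0]],
  [[0,-0.008,0],[0,0,0]],
  [[0,0,0],[0,0,0]],
  [[0,0,0],[0,0,0]],
  [[0,0,0],[0,0,0]],
])

```text
t: 4.37
eef_pos: [0.4871, 0.0299, 0.1946]
tool_rot: [-0.579, 0.58, -0.406, 0.405]
contact_force: [0.5, -0.3, -3.9]
gripper_width: 0.133
```

```bash
python3 - <<'E'
from h import *
o=get_obs();print(o['t'],o['contact_force'],o['gripper_width'],cur(o).round(4))
c=grab('wrist','w2');W=cloud(c,c['T'])
E
```

```text
4.3667 [ 0.54343499 -0.25790171 -3.89984826] 0.13317494891395235 [[ 3.420e-01 -1.400e-03  9.397e-01  4.871e-01]
 [-9.397e-01 -3.000e-04  3.420e-01  2.990e-02]
 [-2.000e-04 -1.000e+00 -1.400e-03  1.946e-01]
 [ 0.000e+00  0.000e+00  0.000e+00  1.000e+00]]
```

View pics/w2.png

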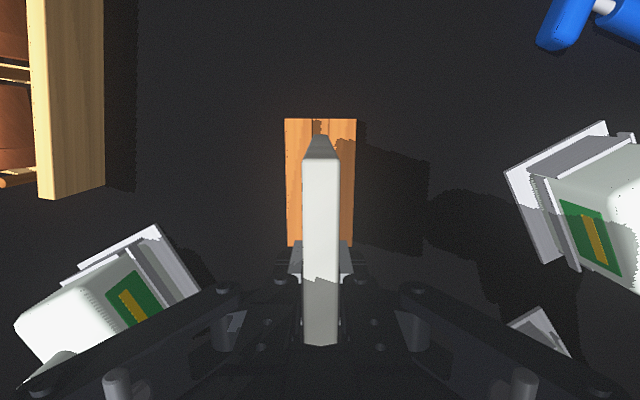

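```bash
cat > place.py <<'E'
from h import *
A=np.radians(10.6)
ax=np.array([np.cos(A),np.sin(A),0]);n=np.array([-np.sin(A),np.cos(A),0])
def pose(E,theta,gap_h,up,d=.122,s=-.02,g=None):
    """E edge mid xy; corner of the foot g in front of the rail + gap_h, raised by up"""
    th=np.radians(theta);g=.07*np.tan(th)
    corner=np.r_[E,0]+s*ax-(g+gap_h)*n+[0,0,up]
    u=np.sin(th)*n+np.array([0,0,np.cos(th)]);yy=np.cos(th)*n-np.array([0,0,np.sin(th)])
    return T_of(corner-.006*yy+d*u,down(10.6-90,ax,-theta))
E
python3 - <<'E'
from place import *
for f in ['w1','w2']:
    c=load(f'pics/{f}.npz');W=cloud(c,c['T'])
    P=(W[:200,20:180]).reshape(-1,3);P=P[np.isfinite(P[:,0])&(P[:,2]>.066)&(P[:,2]<.075)&(P[:,1]<.32)]
    # edge fit: per s-bin, 2nd percentile of perpendicular
    s=(P[:,:2]-[.549,.279])@ax[:2];r=(P[:,:2]-[.549,.279])@n[:2]
    b=[(x,*np.percentile(r[abs(s-x)<.01],[3,50,97]),(abs(s-x)<.01).sum()) for x in np.arange(-.14,.06,.03) if (abs(s-x)<.01).sum()>30]
    print(f,'z',np.median(P[:,2]),np.round(b,4).tolist())
c=load('pics/w2.npz');W=cloud(c,c['T']);S=W[165:275,305:335].reshape(-1,3);S=S[S[:,2]>.2];print('slab top z',np.median(S[:,2]),np.percentile(S[:,2],[5,95]))
for n_ in ['scene','side']:
    c=load(f'pics/{n_}0.npz');W=cloud(c).reshape(-1,3);s=(W[:,:2]-[.549,.279])@ax[:2];r=(W[:,:2]-[.549,.279])@n[:2]
    m=(abs(s)<.13)&(abs(r)<.03)&(W[:,2]>.066)&(W[:,2]<.074);print(n_,np.percentile(r[m],[3,50,97]), np.polyfit(s[m],r[m],1))
E
```

```text
w1 z 0.06939395803638818 [[-0.14, -0.0011, 0.0057, 0.0508, 217.0], [-0.11, -0.0006, 0.0426, 0.0585, 463.0], [-0.08, -0.0006, 0.0094, 0.0566, 351.0], [-0.05, -0.0013, 0.0059, 0.0491, 286.0], [-0.02, -0.0006, 0.0081, 0.0459, 368.0], [0.01, -0.0002, 0.0061, 0.0136, 288.0], [0.04, -0.0006, 0.0058, 0.0146, 268.0]]
w2 z 0.06935100831784552 [[-0.14, -0.0021, 0.0039, 0.0123, 385.0], [-0.11, -0.0016, 0.0046, 0.0126, 444.0], [-0.08, -0.0013, 0.0052, 0.0135, 492.0], [-0.05, -0.0013, 0.0051, 0.0133, 538.0], [-0.02, -0.0011, 0.0052, 0.0135, 588.0], [0.01, -0.001, 0.0048, 0.0134, 338.0]]
slab top z 0.24179282314445913 [0.2408405  0.24278091]
scene [-0.00402589  0.00285502  0.01553911] [0.00213223 0.00382621]
side [0.00053614 0.00851351 0.01634433] [0.00812595 0.00857501]
```

```bash
python3 - <<'E'
from place import *
E=np.array([.5493,.2775])
H=pose(E,16,.02,.03);print(H[:3,3]);step(cur(),H,12)
B=pose(E,16,.006,.004);step(H,B,5)
print('world z in tool',B[:3,:3].T@[0,0,1],'n in tool',B[:3,:3].T@n)
E
```

```text
[0.53188771 0.26181738 0.14892775]
row x12 [[-0.018, 0.00148, 0.00887], [-0.101, 0.779, -1.332]] |mm 20.1 deg 1.55
row x5 [[-0.00412, 0.00423, -0.0], [0.0, -0.0, 0.0]] |mm 5.9 deg 0.00
world z in tool [ 2.75637356e-01 -9.61261696e-01  4.00287637e-17] n in tool [-9.61261696e-01 -2.75637356e-01 -1.22295592e-16]
```

Request:
play_rows([
  [[-0.018,0.00148,0.00887],[-0.101,0.779,-1.332]],
  [[-0.018,0.00148,0.00887],[-0.101,0.779,-1.332]],
  [[-0.018,0.00148,0.00887],[-0.101,0.779,-1.332]],
  [[-0.018,0.00148,0.00887],[-0.101,0.779,-1.332]],
  [[-0.018,0.00148,0.00887],[-0.101,0.779,-1.332]],
  [[-0.018,0.00148,0.00887],[-0.101,0.779,-1.332]],
  [[-0.018,0.00148,0.00887],[-0.101,0.779,-1.332]],
  [[-0.018,0.00148,0.00887],[-0.101,0.779,-1.332]],
  [[-0.018,0.00148,0.00887],[-0.101,0.779,-1.332]],
  [[-0.018,0.00148,0.00887],[-0.101,0.779,-1.332]],
  [[-0.018,0.00148,0.00887],[-0.101,0.779,-1.332]],
  [[-0.018,0.00148,0.00887],[-0.101,0.779,-1.332]],
  [[0,0,0],[0,0,0]],
  [[0,0,0],[0,0,0]],
  [[0,0,0],[0,0,0]],
])

```text
t: 5.67
eef_pos: [0.5323, 0.2613, 0.149]
tool_rot: [-0.476, 0.602, -0.371, 0.523]
contact_force: [0.4, 0.1, -2.7]
gripper_width: 0.135
```

```bash
python3 - <<'E'
from place import *
E=np.array([.5493,.2775]);T=cur();o=get_obs()
print(o['t'],o['q'].round(2) if hasattr(o['q'],'round') else o['q'],o['contact_force'],T.round(4))
H=pose(E,16,.02,.03);print((T[:3,3]-H[:3,3]).round(4),np.degrees(Ro.from_matrix(T[:3,:3].T@H[:3,:3]).as_rotvec()))
step(T,pose(E,16,.006,.004),6)
E
```

```text
5.6667 [-0.35  0.54 -0.47  1.74  0.52  1.14 -2.44] [ 0.38895896  0.0512812  -2.67313436] [[ 1.770e-01  5.100e-02  9.829e-01  5.323e-01]
 [-9.446e-01 -2.718e-01  1.842e-01  2.613e-01]
 [ 2.766e-01 -9.610e-01  1.000e-04  1.490e-01]
 [ 0.000e+00  0.000e+00  0.000e+00  1.000e+00]]
[ 0.0004 -0.0005  0.0001] [-0.00907609  0.01032792  0.05556782]
row x6 [[-0.00353, 0.00351, -6e-05], [-0.002, 0.002, 0.009]] |mm 5.0 deg 0.01
```

Request:
play_rows([
  [[-0.0035,0.0035,0],[0,0,0]],
  [[-0.0035,0.0035,0],[0,0,0]],
  [[-0.0035,0.0035,0],[0,0,0]],
  [[-0.0035,0.0035,0],[0,0,0]],
  [[-0.0035,0.0035,0],[0,0,0]],
  [[-0.0035,0.0035,0],[0,0,0]],
  [[0,0,0],[0,0,0]],
  [[-0.0003,0.001,0],[0,0,0]],
  [[-0.0003,0.001,0],[0,0,0]],
  [[-0.0003,0.001,0],[0,0,0]],
  [[0,0,0],[0,0,0]],
  [[0,0,0],[0,0,0]],
])

```text
t: 6.67
eef_pos: [0.5302, 0.2761, 0.1209]
tool_rot: [-0.476, 0.601, -0.371, 0.524]
contact_force: [0.6, -0.0, -2.3]
gripper_width: 0.131
```

Request:
play_rows([
  [[-0.0002,0.0007,0],[0,0,0]],
  [[-0.0002,0.0007,0],[0,0,0]],
  [[0,0,0],[0,0,0]],
  [[0,0,0],[0,0,0]],
])

```text
t: 7.0
eef_pos: [0.5301, 0.2762, 0.1193]
tool_rot: [-0.476, 0.601, -0.371, 0.524]
contact_force: [-0.1, -0.4, -4.4]
gripper_width: 0.131
```

Request:
play_rows([
  [[-0.0003,0.001,0],[0,0,0]],
  [[0,0,0],[0,0,0]],
  [[0,0,0],[0,0,0]],
])

```text
t: 7.25
eef_pos: [0.5303, 0.2764, 0.1189]
tool_rot: [-0.477, 0.601, -0.371, 0.524]
contact_force: [-1.2, -0.4, 1.9]
gripper_width: 0.131
```

Request:
play_rows([
  [[-0.0003,0.001,0],[0,0,0]],
  [[0,0,0],[0,0,0]],
  [[0,0,0],[0,0,0]],
])

```text
t: 7.5
eef_pos: [0.5304, 0.2768, 0.1187]
tool_rot: [-0.477, 0.601, -0.371, 0.524]
contact_force: [-2.3, -0.1, 8.1]
gripper_width: 0.129
```

Request:
play_rows([
  [[0.0003,-0.001,0],[0,0,0]],
  [[-0.002,-0.0006,0],[0,0,0]],
  [[-0.002,-0.0006,0],[0,0,0]],
  [[0,0,0],[0,0,0]],
  [[0,0,0],[0,0,0]],
])

```text
t: 7.92
eef_pos: [0.5299, 0.2789, 0.1186]
tool_rot: [-0.475, 0.601, -0.371, 0.524]
contact_force: [0.4, -4.4, 4.9]
gripper_width: 0.131
```

Request:
play_rows([
  [[-0.0015,-0.0004,0],[0,0,0]],
  [[0,0,0],[0,0,0]],
  [[0,0,0],[0,0,0]],
])

```text
t: 8.17
eef_pos: [0.5295, 0.2807, 0.1185]
tool_rot: [-0.476, 0.601, -0.371, 0.524]
contact_force: [1.0, -5.6, 5.9]
gripper_width: 0.137
```

Request:
play_rows([
  [[-0.0015,-0.0004,0],[0,0,0]],
  [[0,0,0],[0,0,0]],
  [[0,0,0],[0,0,0]],
])

```text
t: 8.42
eef_pos: [0.5292, 0.2824, 0.1185]
tool_rot: [-0.476, 0.601, -0.371, 0.524]
contact_force: [0.9, -4.7, 4.9]
gripper_width: 0.132
```

Request:
play_rows([
  [[-0.0015,-0.0004,0],[0,0,0]],
  [[0,0,0],[0,0,0]],
  [[0,0,0],[0,0,0]],
])

```text
t: 8.67
eef_pos: [0.529, 0.2835, 0.1185]
tool_rot: [-0.475, 0.601, -0.371, 0.524]
contact_force: [1.7, -5.9, 5.0]
gripper_width: 0.133
```

Request:
play_rows([
  [[-0.0012,-0.0003,0],[0,0,0]],
  [[0,0,0],[0,0,0]],
  [[0,0,0],[0,0,0]],
])

```text
t: 8.92
eef_pos: [0.529, 0.2837, 0.1184]
tool_rot: [-0.475, 0.602, -0.37, 0.525]
contact_force: [1.4, -7.4, 5.6]
gripper_width: 0.132
```

```bash
python3 - <<'E'
from place import *
o=get_obs();T=cur(o);E=np.array([.5493,.2775])
print(o['contact_force'],o['torque'],T[:3,3],(T[:3,3]-pose(E,16,0,0)[:3,3])@n, T[:3,3]-pose(E,16,0,0)[:3,3])
c=grab('side','s2');g=grab('scene','sc2')
im=np.hstack([cv2.resize(cv2.imread('pics/s2.png')[200:380,150:350],None,fx=2,fy=2,interpolation=2),cv2.resize(cv2.imread('pics/sc2.png')[60:240,280:480],None,fx=2,fy=2,interpolation=2)])
cv2.imwrite('pics/lean1.png',im)
E
```

```text
[ 1.35606634 -7.41006743  5.64368254] [-2.49493664 -0.42626441  0.14300208] [0.52898349 0.28366898 0.11841358] 0.0020129497051777517 [ 0.00077481  0.0021929  -0.00051417]
```

View pics/lean1.png

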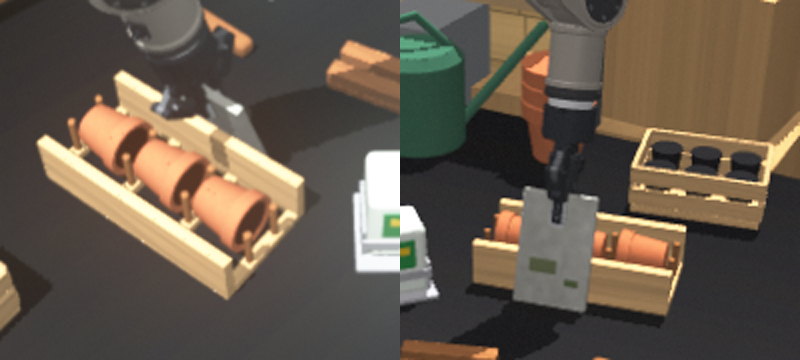

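The crops show the foot on the shelf in front of the rail, with the slab's face against the rail's top edge. The side force is rising, so it is in contact. I release it.

Request:
play_rows([
  [[0,0,0],[0,0,0]],
  [[0,0,0],[0,0,0]],
  [[0,0,0],[0,0,0]],
  [[0,0,0],[0,0,0]],
  [[0,0,0],[0,0,0]],
  [[0,0,0],[0,0,0]],
], gripper=0.05)

```text
t: 9.52
eef_pos: [0.5281, 0.2866, 0.1181]
tool_rot: [-0.477, 0.601, -0.371, 0.523]
contact_force: [-0.5, 0.3, -0.4]
gripper_width: 0.582
```

Request:
play_rows([
  [[0,-0.008,0],[0,0,0]],
  [[0,-0.015,0],[0,0,0]],
  [[0,-0.02,0],[0,0,0]],
  [[0,-0.025,0],[0,0,0]],
  [[0,-0.03,0],[0,0,0]],
  [[0,-0.03,0],[0,0,0]],
  [[0,0,0],[0,0,0]],
  [[0,0,0],[0,0,0]],
])

```text
t: 10.18
eef_pos: [0.5219, 0.3226, 0.2438]
tool_rot: [-0.478, 0.6, -0.371, 0.524]
contact_force: [-0.3, -0.7, -1.0]
gripper_width: 0.585
```

```bash
python3 - <<'E'
from place import *
o=get_obs();print(o['t'],o['contact_force'],o['gripper_width'],cur(o).round(3),np.round(o['q'],2))
out=[]
for nm in ['side','scene']:
    c=grab(nm,nm+'3');W=cloud(c).reshape(-1,3);K=c['color'].reshape(-1,3).astype(int)
    d=W-[.5296,.274,0];s=d@ax;r=d@n
    m=(abs(s)<.045)&(r>-.06)&(r<.06)&(W[:,2]>.078)&(W[:,2]<.16)&(abs(K[:,0]-K[:,2])<30) if nm=='side' else (abs(s)<.05)&(r>-.06)&(r<.05)&(W[:,2]>.015)&(W[:,2]<.155)&(abs(K[:,0]-K[:,2])<30)
    p=np.polyfit(W[m][:,2],r[m],1);res=r[m]-np.polyval(p,W[m][:,2]);k=abs(res)<.006;p=np.polyfit(W[m][k][:,2],r[m][k],1)
    print(nm,m.sum(),k.sum(),'tilt',np.degrees(np.arctan(p[0])),'r at floor',p[1])
g=cv2.imread('pics/side3.png')[180:380,150:350];h=cv2.imread('pics/scene3.png')[60:260,280:480]
cv2.imwrite('pics/lean2.png',np.hstack([cv2.resize(a,None,fx=2,fy=2,interpolation=2) for a in (g,h)]))
E
```

```text
10.1833 [-0.26529039 -0.73531554 -0.96709989] 0.5851148177844495 [[ 0.177  0.056  0.983  0.522]
 [-0.946 -0.267  0.185  0.323]
 [ 0.273 -0.962  0.006  0.244]
 [ 0.     0.     0.     1.   ]] [-0.42  0.48 -0.51  1.59  0.45  1.33 -2.44]
side 302 301 tilt 16.572367837746125 r at floor -0.019315180760470608
scene 1634 1527 tilt 16.797559218615902 r at floor -0.03257200415420994
```

View pics/lean2.png

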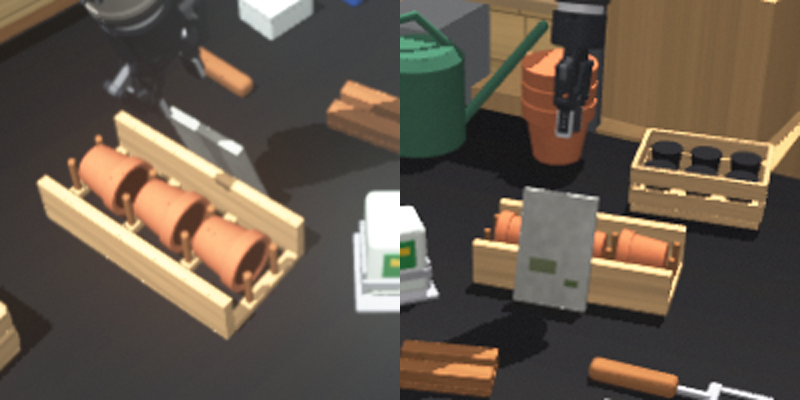

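The released slab stands on its own, leaning on the rail at about 16.7° and clear of the stand. Next is the cap.

```bash
python3 - <<'E'
from h import *
A=cur();B=T_of([.5675,-.2355,.30],down(-70));step(A,B,20)
D=np.real(expm(np.real(logm(np.linalg.inv(A)@B))/20));T=A
for i in range(20): T=T@D;print(T[:3,3].round(3),end=' ')
E
```

```text
row x20 [[0.02769, 0.00112, -0.00502], [0.062, -0.467, 0.801]] |mm 28.2 deg 0.93
[0.521 0.293 0.248] [0.522 0.266 0.254] [0.522 0.238 0.26 ] [0.523 0.21  0.265] [0.524 0.183 0.27 ] [0.525 0.155 0.275] [0.527 0.127 0.279] [0.528 0.099 0.283] [0.53  0.071 0.287] [0.533 0.043 0.29 ] [0.535 0.016 0.293] [ 0.538 -0.012  0.295] [ 0.541 -0.04   0.297] [ 0.544 -0.068  0.299] [ 0.547 -0.096  0.3  ] [ 0.551 -0.124  0.301] [ 0.555 -0.152  0.301] [ 0.559 -0.18   0.301] [ 0.563 -0.208  0.301] [ 0.567 -0.235  0.3  ]
```

Request:
play_rows([
  [[0.0277,0.0011,-0.005],[0.062,-0.467,0.801]],
  [[0.0277,0.0011,-0.005],[0.062,-0.467,0.801]],
  [[0.0277,0.0011,-0.005],[0.062,-0.467,0.801]],
  [[0.0277,0.0011,-0.005],[0.062,-0.467,0.801]],
  [[0.0277,0.0011,-0.005],[0.062,-0.467,0.801]],
  [[0.0277,0.0011,-0.005],[0.062,-0.467,0.801]],
  [[0.0277,0.0011,-0.005],[0.062,-0.467,0.801]],
  [[0.0277,0.0011,-0.005],[0.062,-0.467,0.801]],
  [[0.0277,0.0011,-0.005],[0.062,-0.467,0.801]],
  [[0.0277,0.0011,-0.005],[0.062,-0.467,0.801]],
  [[0.0277,0.0011,-0.005],[0.062,-0.467,0.801]],
  [[0.0277,0.0011,-0.005],[0.062,-0.467,0.801]],
  [[0.0277,0.0011,-0.005],[0.062,-0.467,0.801]],
  [[0.0277,0.0011,-0.005],[0.062,-0.467,0.801]],
  [[0.0277,0.0011,-0.005],[0.062,-0.467,0.801]],
  [[0.0277,0.0011,-0.005],[0.062,-0.467,0.801]],
  [[0.0277,0.0011,-0.005],[0.062,-0.467,0.801]],
  [[0.0277,0.0011,-0.005],[0.062,-0.467,0.801]],
  [[0.0277,0.0011,-0.005],[0.062,-0.467,0.801]],
  [[0.0277,0.0011,-0.005],[0.062,-0.467,0.801]],
])

```text
t: 11.95
eef_pos: [0.5671, -0.2369, 0.299]
tool_rot: [0.579, -0.579, 0.407, -0.405]
contact_force: [-0.2, -0.4, -0.0]
gripper_width: 0.585
```

Request:
play_rows([
  [[0,0,0],[0,0,0]],
  [[0,0,0],[0,0,0]],
  [[0,0,0],[0,0,0]],
  [[0,0,0],[0,0,0]],
], gripper=0.085)

```text
t: 12.28
eef_pos: [0.5679, -0.2335, 0.2998]
tool_rot: [0.58, -0.579, 0.406, -0.404]
contact_force: [0.6, 0.5, 0.0]
gripper_width: 0.991
```

```bash
python3 - <<'E'
from h import *
o=get_obs();T=cur(o);print(o['t'],np.round(o['q'],2),T.round(4))
c=grab('wrist','w3');W=cloud(c,c['T']);K=c['color'].astype(int)
m=(K[...,0]>K[...,1]+60)&(W[...,2]>.14)&(W[...,2]<.19)&(np.hypot(W[...,0]-.567,W[...,1]+.235)<.05)
C=W[m];t=C[(C[:,2]>.173)];(cx,cy),r=cv2.minEnclosingCircle((t[:,:2]*1000).astype(np.float32))
print('cap top z',np.median(t[:,2]),len(t),'circle',cx,cy,r,'rect',cv2.minAreaRect((t[:,:2]*1000).astype(np.float32)),'pct',np.percentile(t[:,:2],[1,99],axis=0))
p=W.reshape(-1,3);s=p[(np.hypot(p[:,0]-.567,p[:,1]+.235)<.08)&(p[:,2]>.108)&(p[:,2]<.121)];print('shoulder',cv2.minAreaRect((s[:,:2]*1000).astype(np.float32)))
E
```

```text
12.2833 [ 0.52  0.34 -0.31  1.61  0.11  1.21 -1.02] [[ 3.438e-01 -7.000e-04  9.390e-01  5.679e-01]
 [-9.390e-01  1.700e-03  3.438e-01 -2.335e-01]
 [-1.800e-03 -1.000e+00 -1.000e-04  2.998e-01]
 [ 0.000e+00  0.000e+00  0.000e+00  1.000e+00]]
cap top z 0.17633699203673775 1841 circle 568.1728515625 -235.00189208984375 22.821496963500977 rect ((567.907470703125, -235.0890350341797), (44.459415435791016, 44.571571350097656), 37.331207275390625) pct [[ 0.54718557 -0.25588801]
 [ 0.58928026 -0.21378398]]
shoulder ((567.51904296875, -235.29034423828125), (102.08140563964844, 78.33900451660156), 50.0991096496582)
```

View pics/w3.png

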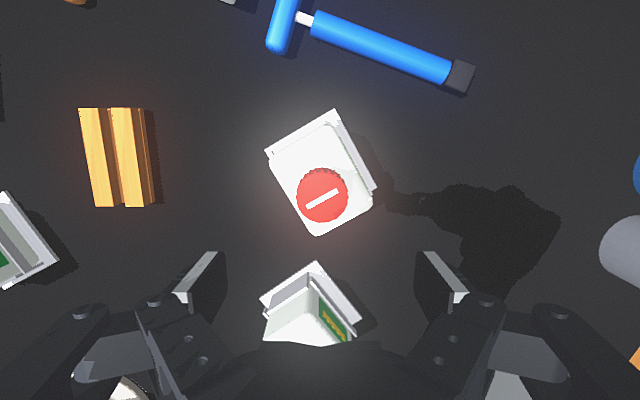

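The cap sits under the gripper, centred on image pixel (322,195), at world (567.8, −235.1) with its top at 176–177 mm, as given. The white mark on it gives me the turn reference. I descend.

Request:
play_rows([
  [[0,0.02,0],[0,0,0]],
  [[0,0.03,0],[0,0,0]],
  [[0,0.03,0],[0,0,0]],
  [[0,0.025,0],[0,0,0]],
  [[0,0.01,0],[0,0,0]],
  [[0,0,0],[0,0,0]],
  [[0,0,0],[0,0,0]],
  [[0,0,0],[0,0,0]],
  [[0,0,0],[0,0,0]],
])

```text
t: 13.08
eef_pos: [0.5694, -0.2352, 0.1875]
tool_rot: [0.58, -0.579, 0.404, -0.407]
contact_force: [-0.1, 0.3, 0.5]
gripper_width: 0.993
```

```bash
python3 - <<'E'
from h import *
o=get_obs();T=cur(o);print(o['t'],T.round(4),T[:3,:3].T@(np.array([.5678,-.2351,.138])-T[:3,3]))
E
```

```text
13.0833 [[ 3.421e-01  3.600e-03  9.397e-01  5.694e-01]
 [-9.397e-01 -4.000e-04  3.421e-01 -2.352e-01]
 [ 1.700e-03 -1.000e+00  3.300e-03  1.875e-01]
 [ 0.000e+00  0.000e+00  0.000e+00  1.000e+00]] [-0.00077277  0.04950897 -0.00163691]
```

Request:
play_rows([
  [[0,0.012,-0.0005],[0,0,0]],
  [[0,0.015,-0.0005],[0,0,0]],
  [[0,0.012,0],[0,0,0]],
  [[0,0.006,0],[0,0,0]],
  [[0,0.004,0],[0,0,0]],
  [[0,0,0],[0,0,0]],
  [[0,0,0],[0,0,0]],
])

```text
t: 13.67
eef_pos: [0.5675, -0.2354, 0.1366]
tool_rot: [0.58, -0.579, 0.406, -0.406]
contact_force: [-0.5, -0.1, -0.3]
gripper_width: 0.996
```

Request:
play_rows([
  [[0,0,0],[0,0,0]],
  [[0,0,0],[0,0,0]],
  [[0,0,0],[0,0,0]],
  [[0,0,0],[0,0,0]],
  [[0,0,0],[0,0,0]],
  [[0,0,0],[0,0,0]],
  [[0,0,0],[0,0,0]],
], gripper=0.0, grip_force=60)

```text
t: 14.25
eef_pos: [0.5675, -0.2355, 0.1369]
tool_rot: [0.58, -0.579, 0.405, -0.406]
contact_force: [-0.3, 0.1, 3.1]
gripper_width: 0.527
```

Request:
play_rows([
  [[0,0.0015,0],[0,0,0]],
  [[0,0.0015,0],[0,0,0]],
  [[0,0.001,0],[0,0,0]],
  [[0,0,0],[0,0,0]],
  [[0,0,0],[0,0,0]],
])

```text
t: 14.67
eef_pos: [0.5675, -0.2354, 0.1328]
tool_rot: [0.58, -0.579, 0.405, -0.406]
contact_force: [-2.1, 0.4, 6.5]
gripper_width: 0.524
```

Request:
play_rows([
  [[0,0.001,0],[0,0,0]],
  [[0,0.001,0],[0,0,0]],
  [[0,0,0],[0,0,0]],
  [[0,0,0],[0,0,0]],
])

```text
t: 15.0
eef_pos: [0.5675, -0.2355, 0.131]
tool_rot: [0.58, -0.579, 0.405, -0.406]
contact_force: [-2.6, 1.0, 7.5]
gripper_width: 0.527
```

Request:
play_rows([
  [[0,0.001,0],[0,0,0]],
  [[0,0,0],[0,0,0]],
  [[0,0,0],[0,0,0]],
])

```text
t: 15.25
eef_pos: [0.5676, -0.2355, 0.1302]
tool_rot: [0.58, -0.579, 0.405, -0.406]
contact_force: [-1.7, -0.1, 9.5]
gripper_width: 0.523
```

Request:
play_rows([
  [[0,0,0],[0,-3,0]],
  [[0,0,0],[0,-4,0]],
  [[0,0,0],[0,-4,0]],
  [[0,0,0],[0,-4,0]],
  [[0,0,0],[0,-4,0]],
  [[0,0,0],[0,-3,0]],
  [[0,0,0],[0,0,0]],
  [[0,0,0],[0,0,0]],
])

```text
t: 15.92
eef_pos: [0.5686, -0.2356, 0.1306]
tool_rot: [0.647, -0.646, 0.286, -0.289]
contact_force: [-1.2, 0.5, 7.9]
gripper_width: 0.53
```

```bash
python3 - <<'E'
from h import *
o=get_obs();print(o['contact_force'],o['torque'],np.round(o['q'],2),cur(o).round(3))
E
```

```text
[-1.24389192  0.54554666  7.94281034] [ 0.05413834  0.06774029 -0.00142672] [ 0.57  0.51 -0.37  1.77  0.23  0.89 -0.74] [[ 0.669  0.003  0.743  0.569]
 [-0.743  0.     0.669 -0.236]
 [ 0.002 -1.     0.003  0.131]
 [ 0.     0.     0.     1.   ]]
```

Request:
play_rows([
  [[0,0.0005,0],[0,-3,0]],
  [[0,0,0],[0,-5,0]],
  [[0,0,0],[0,-5,0]],
  [[0,0,0],[0,-5,0]],
  [[0,0,0],[0,-5,0]],
  [[0,0,0],[0,-5,0]],
  [[0,0,0],[0,-5,0]],
  [[0,0,0],[0,-5,0]],
  [[0,0,0],[0,0,0]],
  [[0,0,0],[0,0,0]],
])

```text
t: 16.75
eef_pos: [0.5689, -0.2355, 0.1302]
tool_rot: [0.705, -0.704, 0.06, -0.063]
contact_force: [-0.2, 0.8, 9.4]
gripper_width: 0.527
```

Request:
play_rows([
  [[0,0,0],[0,-5,0]],
  [[0,0,0],[0,-5,0]],
  [[0,0,0],[0,-5,0]],
  [[0,0,0],[0,-5,0]],
  [[0,0,0],[0,-5,0]],
  [[0,0,0],[0,-5,0]],
  [[0,0,0],[0,-3,0]],
  [[0,0,0],[0,0,0]],
  [[0,0,0],[0,0,0]],
])

```text
t: 17.5
eef_pos: [0.5688, -0.2354, 0.1302]
tool_rot: [-0.693, 0.693, 0.142, -0.14]
contact_force: [0.4, 0.6, 9.2]
gripper_width: 0.523
```

```bash
python3 - <<'E'
from h import *
o=get_obs();print(o['contact_force'],o['torque'],np.round(o['q'],2),cur(o).round(3))
grab('wrist','w4')
E
```

```text
[0.40604479 0.62971538 9.18151817] [ 0.1037423  -0.00786664  0.01400716] [ 0.77  0.57 -0.66  1.76  0.42  0.95  0.35] [[ 0.92   0.004 -0.391  0.569]
 [ 0.391  0.     0.92  -0.235]
 [ 0.004 -1.    -0.001  0.13 ]
 [ 0.     0.     0.     1.   ]]
```

View pics/w4.png

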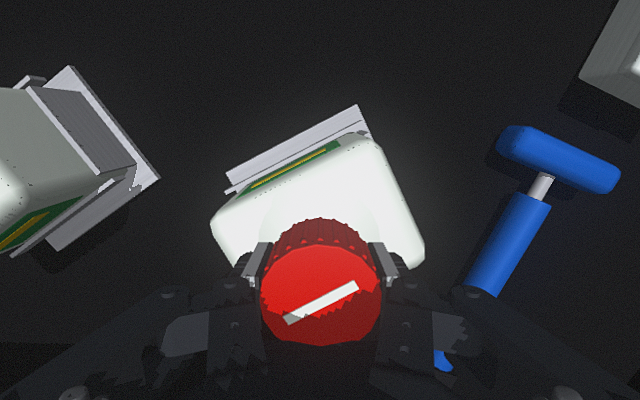

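The mark still has the same slope in the gripper's view while the jug has turned about 93°, so the cap turned with the jaws. I lift it.

Request:
play_rows([
  [[0,-0.002,0],[0,0,0]],
  [[0,-0.003,0],[0,0,0]],
  [[0,-0.003,0],[0,0,0]],
  [[0,-0.003,0],[0,0,0]],
  [[0,0,0],[0,0,0]],
  [[0,0,0],[0,0,0]],
])

```text
t: 18.05
eef_pos: [0.5666, -0.2354, 0.1393]
tool_rot: [0.693, -0.693, -0.141, 0.141]
contact_force: [1.0, 0.6, -0.9]
gripper_width: 0.527
```

Request:
play_rows([
  [[0,-0.004,0],[0,0,0]],
  [[0,-0.006,0],[0,0,0]],
  [[0,-0.008,0],[0,0,0]],
  [[0,-0.01,0],[0,0,0]],
  [[0,-0.01,0],[0,0,0]],
  [[0,-0.008,0],[0,0,0]],
  [[0,-0.006,0],[0,0,0]],
  [[0,-0.004,0],[0,0,0]],
  [[0,0,0],[0,0,0]],
  [[0,0,0],[0,0,0]],
  [[0,0,0],[0,0,0]],
])

```text
t: 18.97
eef_pos: [0.5668, -0.2354, 0.1955]
tool_rot: [0.693, -0.693, -0.141, 0.141]
contact_force: [-0.0, -1.0, -0.2]
gripper_width: 0.525
```

```bash
python3 - <<'E'
from h import *
o=get_obs();print(o['t'],o['contact_force'],o['torque'],o['gripper_width'],cur(o).round(4))
c=grab('side','side5');d=grab('scene','scene5');e=grab('wrist','w5')
for k,c in (('side',c),('scene',d),('wrist',e)):
    W=cloud(c,c.get('T'));K=c['color'].astype(int)
    m=(K[...,0]>K[...,1]+60)&(K[...,0]>K[...,2]+60)&(np.hypot(W[...,0]-.567,W[...,1]+.235)<.05)&(W[...,2]>.13)
    print(k,m.sum(),np.percentile(W[m],[1,99],axis=0).round(4).tolist())
g=cv2.imread('pics/side5.png')[80:230,310:460];h=cv2.imread('pics/scene5.png')[200:350,195:345]
cv2.imwrite('pics/cap5.png',np.hstack([cv2.resize(a,None,fx=2.6,fy=2.6,interpolation=2) for a in (g,h)]))
E
```

```text
18.9667 [-0.01384556 -0.97444714 -0.22432058] [-0.02246711  0.0279085  -0.02186755] 0.5248383110761004 [[ 9.206e-01 -5.000e-04 -3.906e-01  5.668e-01]
 [ 3.906e-01  1.000e-03  9.206e-01 -2.354e-01]
 [-0.000e+00 -1.000e+00  1.100e-03  1.955e-01]
 [ 0.000e+00  0.000e+00  0.000e+00  1.000e+00]]
side 236 [[0.5404, -0.2547, 0.2046], [0.585, -0.2081, 0.2421]]
scene 463 [[0.5472, -0.259, 0.2051], [0.5923, -0.2156, 0.2394]]
wrist 11087 [[0.5439, -0.2537, 0.2069], [0.5869, -0.2119, 0.2356]]
```

View pics/cap5.png

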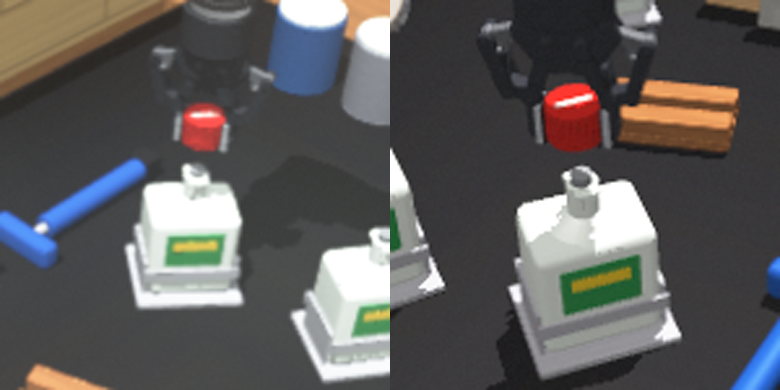

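The cap is held upright over the open neck, with its rim at about 205 mm and the mouth at 155 mm. I make one last check that the slab and the left-alone things haven't moved, then hand in.

```bash
python3 - <<'E'
from place import *
a=load('pics/scene0.npz')['color'].astype(int);b=load('pics/scene5.npz')['color'].astype(int);s3=load('pics/scene3.npz')['color'].astype(int)
for k,(u0,u1,v0,v1),r in (('fork/tin/pump',(310,470,236,390),a),('slab vs release',(330,385,150,215),s3)):
    d=abs(b-r)[v0:v1,u0:u1].max(-1);print(k,'changed px',(d>60).sum(),'of',d.size)
c=load('pics/scene5.npz');W=cloud(c).reshape(-1,3);K=c['color'].reshape(-1,3).astype(int);d=W-[.5296,.274,0];s=d@ax;r=d@n
m=(abs(s)<.05)&(abs(r)<.055)&(W[:,2]>.015)&(W[:,2]<.155)&(abs(K[:,0]-K[:,2])<30)
print('slab tilt',np.degrees(np.arctan(np.polyfit(W[m][:,2],r[m],1)[0])))
o=get_obs();print(o['t'],o['joint_vel'],o['contact_force']);print(hand_in())
E
```

```text
fork/tin/pump changed px 104 of 24640
slab vs release changed px 16 of 3575
slab tilt 17.02948110818431
19.1167 [ 0.0006631   0.00056622 -0.00222437 -0.00184179 -0.0019133  -0.00125588
 -0.00012579] [ 0.84406007 -0.31443144 -0.09894586]
the job is handed in; nothing more can be done
None
```

I finished the job and handed it in at about 19 s, well inside the 51 s limit.

- **Slab:** I lifted it out of the stand and set its foot on the shelf, about 0.2 m from the stand. It leans on the rack's top edge and I let it go. Its slant measured 16.6–16.8° after release and 17.0° at the end, with nothing visibly shifted.
- **Cap:** I pressed it down (about 9.5 N), turned it about 93° anti-clockwise and lifted it off. It is held upright over the mouth. Its lower rim is at about 205 mm, roughly 50 mm clear of the mouth and about 2 mm off its axis.
- **Fork, pump and tin:** I never touched them. Only 104 of 24,640 pixels in that area changed between the first and last pictures; I took that as shadow or noise and did not look closer.

**Disagreements:** the scene and side cameras differed by 5–7 mm in the horizontal plane. I used the wrist camera and contact forces for the final positions. None of my checks failed.

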